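Charge the iron pot with the shovel

TASK

Turn the iron pot by its wooden peg until its low flat lip faces squarely along the pointer of its stand. Load the metal slugs onto the flat shovel, carry them over, press the shovel's front edge on the lip and, keeping it pressed there, tip the slugs off into the pot - a slug must never be held over the pot in the gripper. At the end every slug is in the pot, the pot still faces its pointer, the shovel lies flat on the middle of its brick again, and the crucibles, white bowls, brush and hammer are where they were.

Things in the scene. Friction and masses are not known exactly. Their poses are not given: they have to be found in the camera images.
- pot_base: low fixed round stand under the pot, 104 mm across and 12 mm high, with one flat 22 mm wide, 10 mm high pointer bar lying on the bench and sticking out to 140 mm from the centre. Origin on the pot's turning axis at bench height; its x axis points out along the pointer, z up. Its place and direction differ from start to start
- pot: dark round iron pot, 180 mm across, turns on its stand about an upright axis (0.25 N m friction, stays put, up to 1.6 rad either way). Wall 7 mm, rim 110 mm above the bench; one flat side, the charging lip, 58 mm from the axis, is 134 mm wide, 8 mm thick, only 85 mm high. Floor 30 mm above the bench. Origin on the axis at bench height; x points out through the lip, z up; turning peg on the -x side
- pot_lip (a point): middle of the top of the pot's charging lip, 58 mm from the axis, 85 mm above the bench
- pot_floor (a point): centre of the pot's inner floor, 30 mm above the bench, on the axis
- pot_peg (a point): top of the upright wooden peg by which the pot is turned: round, 16 mm thick, 62 mm long, its top 135 mm above the bench, 115 mm from the axis, opposite the lip, on an iron arm whose top is 75 mm above the bench. It can be pinched from above and led round; it turns between the fingers
- pointer_tip (a point): tip of the pointer of the pot's stand, 140 mm from the pot's axis, 10 mm above the bench
- brick: fixed white fire brick, 150 x 110 x 30 mm, on which the shovel lies. Origin at the centre of its underside, x along its length, z up
- shovel: flat hand shovel, 0.2 kg. Slippery steel blade 130 (x) x 84 (y) x 4 mm, lips 7 mm high and 4 thick at sides and back, front open; slugs slide on it above 10 to 15 degrees. Wooden handle 115 x 18 wide x 22 mm high, 75 to 190 mm behind the origin, middle line 45 mm above the blade underside. Origin: centre of the blade underside; x to the front edge, z up
- shovel_edge (a point): middle of the blade's open front edge, underside, 65 mm ahead of the shovel's origin
- shovel_grip (a point): point to grip on the shovel's handle, on its middle line, 110 mm behind the shovel's origin and 45 mm above the blade's underside
- slug1: grey cast metal slug with a domed top, round, 22 mm across, 20 mm high, about 40 g, standing on the bench at the start; origin at the centre of its underside, z up through the dome. One of 4 to 6 alike; may be absent
- slug2: grey cast metal slug with a domed top, round, 22 mm across, 20 mm high, about 40 g, standing on the bench at the start; origin at the centre of its underside, z up through the dome. One of 4 to 6 alike; may be absent
- slug3: grey cast metal slug with a domed top, round, 22 mm across, 20 mm high, about 40 g, standing on the bench at the start; origin at the centre of its underside, z up through the dome. One of 4 to 6 alike; may be absent
- slug4: grey cast metal slug with a domed top, round, 22 mm across, 20 mm high, about 40 g, standing on the bench at the start; origin at the centre of its underside, z up through the dome. One of 4 to 6 alike; may be absent
- slug5: grey cast metal slug with a domed top, round, 22 mm across, 20 mm high, about 40 g, standing on the bench at the start; origin at the centre of its underside, z up through the dome. One of 4 to 6 alike; may be absent
- slug6: grey cast metal slug with a domed top, round, 22 mm across, 20 mm high, about 40 g, standing on the bench at the start; origin at the centre of its underside, z up through the dome. One of 4 to 6 alike; may be absent
- crucible1: clay crucible, an open cup 72 mm across and 88 mm high, not part of the job; origin at the centre of its underside
- crucible2: another clay crucible like it, not part of the job; origin at the centre of its underside
- cupel1: small white bowl 48 mm across and 24 mm high, not part of the job; origin at the centre of its underside
- cupel2: another such white bowl, standing near the slugs, not part of the job; origin at the centre of its underside
- brush: flat bench brush with a wooden handle, about 200 mm long, lying at the left, not part of the job
- hammer: hammer with a wooden handle, about 280 mm long, lying behind the pot towards the robot, not part of the job

How it is judged:
On the way, in this order (a step that is already met when the one before it is completed fails the run):
1. the pot's flat lip faces the pointer (angle between the x axis of pot and the x axis of pot_base, either way round below 0.12 rad and x of pot_lip in the frame of pot_base above 0 m), for 0.2 s.
2. the shovel's front edge is pressed on the lip with slugs still on the blade (all of step 1 and contact force between shovel and pot above 0.5 N and distance between shovel_edge and pot_lip below 0.05 m and ((x of slug1 in the frame of shovel between -0.065 and 0.065 m and y of slug1 in the frame of shovel between -0.04 and 0.04 m and z of slug1 in the frame of shovel between -0.005 and 0.03 m) or (x of slug2 in the frame of shovel between -0.065 and 0.065 m and y of slug2 in the frame of shovel between -0.04 and 0.04 m and z of slug2 in the frame of shovel between -0.005 and 0.03 m) or (x of slug3 in the frame of shovel between -0.065 and 0.065 m and y of slug3 in the frame of shovel between -0.04 and 0.04 m and z of slug3 in the frame of shovel between -0.005 and 0.03 m) or (x of slug4 in the frame of shovel between -0.065 and 0.065 m and y of slug4 in the frame of shovel between -0.04 and 0.04 m and z of slug4 in the frame of shovel between -0.005 and 0.03 m) or (x of slug5 in the frame of shovel between -0.065 and 0.065 m and y of slug5 in the frame of shovel between -0.04 and 0.04 m and z of slug5 in the frame of shovel between -0.005 and 0.03 m) or (x of slug6 in the frame of shovel between -0.065 and 0.065 m and y of slug6 in the frame of shovel between -0.04 and 0.04 m and z of slug6 in the frame of shovel between -0.005 and 0.03 m))), for 0.15 s.
3. every slug is in the pot while the shovel's edge is still on the lip (all of step 1 and contact force between shovel and pot above 0.5 N and distance between shovel_edge and pot_lip below 0.05 m and horizontal distance between each of slug1, slug2, slug3, slug4, slug5, slug6 and pot_floor below 0.085 m and height (world z) of each of slug1, slug2, slug3, slug4, slug5, slug6 below 0.075 m), for 0.1 s.
At the end, for the whole second after the job is handed in: Every slug present lies in the pot below its lip; the lip faces the pointer within 0.12 rad (7 degrees); the shovel lies flat on the brick, its blade's centre within 35 mm along and 30 mm across of the brick's centre, tilted less than 0.1 rad; all at rest (all of step 1 and horizontal distance between each of slug1, slug2, slug3, slug4, slug5, slug6 and pot_floor below 0.085 m and height (world z) of each of slug1, slug2, slug3, slug4, slug5, slug6 below 0.075 m and x of shovel in the frame of brick between -0.035 and 0.035 m and y of shovel in the frame of brick between -0.03 and 0.03 m and z of shovel in the frame of brick between 0.025 and 0.037 m and angle between shovel's own z axis and vertical below 0.1 rad and linear speed of each of shovel, slug1, slug2, slug3, slug4, slug5, slug6 below 0.03 m/s); the robot touches nothing.
It fails at once if a slug is held in the gripper over or in the pot ((contact force between the fingers and slug1 above 0.5 N and horizontal distance between slug1 and pot_floor below 0.085 m) or (contact force between the fingers and slug2 above 0.5 N and horizontal distance between slug2 and pot_floor below 0.085 m) or (contact force between the fingers and slug3 above 0.5 N and horizontal distance between slug3 and pot_floor below 0.085 m) or (contact force between the fingers and slug4 above 0.5 N and horizontal distance between slug4 and pot_floor below 0.085 m) or (contact force between the fingers and slug5 above 0.5 N and horizontal distance between slug5 and pot_floor below 0.085 m) or (contact force between the fingers and slug6 above 0.5 N and horizontal distance between slug6 and pot_floor below 0.085 m)).
It fails at once if a crucible, white bowl, brush or hammer is moved more than 3 cm (distance of any of crucible1, crucible2, cupel1, cupel2, brush, hammer from where it was at the start of the episode above 0.03 m).
Of slug1, slug2, slug3, slug4, slug5, slug6 only 4 to 6 are there at a start; the rules pass over those that are not, and their reading is None.
At some moment in a run one of slug1, slug2, slug3, slug4, slug5, slug6 may be knocked a few centimetres aside while the robot is not near it.
It also fails if it takes over 192 s, if anything falls off the work surface, if the arm or the gripper's body presses on something with over 40 N, if the wrist force passes 120 N, or if a joint passes its speed limit or range.

ROBOT

A 6-joint arm with a two-finger parallel gripper is mounted at the origin on the work surface. World frame = base frame: x ahead of the robot, y to its left, z up, the work surface at z = 0. Lengths are in m, angles in rad, forces in N, time in s.
With the tool pointing down it reaches from about 0.225 to 0.725 m from the base axis. Payload 3.1 kg.
Tool frame: the origin (TCP) lies midway between the tips of the shut fingers; the grasp point (between the pads) lies 19 mm behind it (env.grip_depth is the z of the grasp point in the tool frame, in m); z points along the fingers, y is the line along which they close (so a half turn about z gives the same grasp; the last joint's range is limited). The gripper opens to 85 mm and grips with 20 to 120 N. Pads are 22 mm wide; open, the fingers measure 114 mm over their backs; the gripper's body (76 mm by 85 mm) begins 54 mm behind the grasp point. The pads swing forward as they close: fully open they stand 13 mm farther back than shut.
Start: joints at [-1.448, 0.048, 0.099, 1.622, 0, 1.443], TCP at [0.13, -0.509, 0.231] pointing down, gripper open.
Joint ranges: [-2.91, 2.91], [-0.99, 1.94], [-1.21, 1.42], [-2.12, 2.29], [-1.49, 1.47], [-3.14, 3.14]. Speed limits (rad/s): [2.79, 2.79, 3.14, 3.14, 3.14, 3.14].

INTERFACE

Orientations are given as a unit quaternion [w, x, y, z].
In Python, from cell import sensors, eyes, job, env gives the robot as it stands.
- The arm moves only by the tool send_rows, never from a script. Its argument "plan" is a list of rows, each an object of numbers: "grip": the opening in per cent of the stroke, from 0 (shut) to 100 (fully open); "dx", "dy", "dz": the shift along the tool's x, y, z in cm; "spin": the turn about the tool's z in degrees. In form: [{"grip": .., "dx": .., "dy": .., "dz": .., "spin": ..}, ...]. A call has 1 to 12 rows; each row is the pose to reach, as a shift and turn from the pose commanded when the call began, along the tool's axes at that moment; what a row does not reach only later rows make up. A row lasts 1/10 s, in which the tool goes at most 50 mm and 8.59 degrees, less where a joint would pass 70% of its speed; a pose out of reach is approached as far as the arm can. A call with a gripper value outside its range is refused whole. The fingers move at their own pace and stop on an object; the grip force is fixed at half the most. Time passes only in rows, so rows that repeat a pose let the fingers close. It gives the time, the measured TCP pose, the force, the opening and the grip force at its end, in the units of the state.
- sensors.observe(): the state, without advancing time (a new reading comes with each control period).
- eyes.capture(name): name is "scene" or "top" or "wrist"; returns the picture (384x512x3 uint8, red, green, blue); there is no depth.
- eyes.camera_model(name): a dict with "mtx" (3x3 intrinsics, pixels), "cam_to_world" (4x4, takes a point from camera to world coordinates). Camera axes: x right, y down, z forward; pixel columns grow to the right and rows downward; lengths in m; the calibration is good to about 2 mm. A picture is of the moment at which its call begins: read the wrist's pose just before it. camera_model takes no time and is no camera call; for the wrist camera it gives the pose at the moment of the call.
- job.hand_in(): hands the job in; it is judged then, once.
The state is a dict: "clock": time; "q": joint angles; "joint_velocities": joint speeds; "joint_torque": joint torques, N m; "tcp_pos": TCP position; "orientation": TCP orientation; "ft_force": force on the tool from outside, world axes, zero at the start; "torque": the same for the moment, N m; "grip_width": finger opening in m; "grip_force": force on a finger pad.
Only numpy, scipy, OpenCV 4.12 (cv2) and the standard library are available. Lean on these libraries where they do the work, as an engineer would, in place of code of your own. Each camera call takes 0.05 s, during which the arm holds its last target. There are 200 camera calls.

## Working session

There is one attempt and no reset: what is moved stays moved. The work goes in short steps, Python scripts to look and compute and a tool call to move; the robot and the scene stay as the last step left them, time stands still between calls to the robot, and variables do not carry over. Pictures are saved under pics/ and viewed, at most 19 in all, crops included, and the job is handed in when it is done.

Besides the shell and the picture viewer there is one more tool, called by a JSON object that holds its "method" and its "body". send_rows: Moves the arm, as the interface text tells. Its arguments: {"type":"object","properties":{"plan":{"type":"array","items":{"type":"object","properties":{"grip":{"type":"number"},"dx":{"type":"number"},"dy":{"type":"number"},"dz":{"type":"number"},"spin":{"type":"number"}}}}},"required":["plan"]}

```bash
mkdir -p pics
cat > h.py <<'E'
import numpy as np, cv2
from cell import sensors, eyes, job, env
def cap(n,f,crop=None,s=1.5):
    M=eyes.camera_model(n); im=eyes.capture(n)
    np.savez('pics/'+f+'.npz',im=im,mtx=M['mtx'],T=M['cam_to_world'])
    save(f,crop,s)
def save(f,crop=None,s=1.5,out=None):
    im=np.load('pics/'+f+'.npz')['im']
    if crop: r=crop; im=im[r[1]:r[3],r[0]:r[2]]
    cv2.imwrite('pics/'+(out or f)+'.png',cv2.resize(im[:,:,::-1],None,fx=s,fy=s,interpolation=cv2.INTER_CUBIC))
def pix(f,pts,z):
    d=np.load('pics/'+f+'.npz'); K=np.array(d['mtx']);T=np.array(d['T'])
    pts=np.atleast_2d(pts).astype(float); z=np.broadcast_to(z,len(pts)); out=[]
    for (u,v),h in zip(pts,z):
        r=T[:3,:3]@np.linalg.inv(K)@[u,v,1]; o=T[:3,3]; out.append((o+r*(h-o[2])/r[2])[:2])
    return np.array(out)
def proj(f,P):
    d=np.load('pics/'+f+'.npz'); T=np.linalg.inv(d['T']); c=np.atleast_2d(P)@T[:3,:3].T+T[:3,3]; c=c@np.array(d['mtx']).T
    return c[:,:2]/c[:,2:]
E
python3 - <<'E'
from h import *
np.set_printoptions(precision=4,suppress=True)
cap('top','t0'); cap('scene','s0')
for n in('top','scene'): print(eyes.camera_model(n))
print(sensors.observe(), env.grip_depth, [a for a in dir(env) if a[0]!='_'])
E
```

```text
{'mtx': array([[385.0809,   0.    , 252.1565],
       [  0.    , 385.0809, 193.5773],
       [  0.    ,   0.    ,   1.    ]]), 'cam_to_world': array([[-0.026 , -0.9957,  0.0888,  0.4376],
       [-0.9995,  0.0277,  0.0176,  0.0216],
       [-0.02  , -0.0883, -0.9959,  1.1115],
       [ 0.    ,  0.    ,  0.    ,  1.    ]])}
{'mtx': array([[431.4985,   0.    , 253.1796],
       [  0.    , 431.4985, 192.5952],
       [  0.    ,   0.    ,   1.    ]]), 'cam_to_world': array([[-0.8993,  0.3269, -0.2906,  0.8823],
       [ 0.4372,  0.6509, -0.6207,  0.7122],
       [-0.0137, -0.6852, -0.7282,  0.9057],
       [ 0.    ,  0.    ,  0.    ,  1.    ]])}
{'clock': 0.1, 'q': array([-1.4478,  0.0487,  0.0977,  1.622 ,  0.    ,  1.443 ]), 'joint_velocities': array([-0.0003, -0.0011,  0.0042, -0.0007,  0.0018, -0.0022]), 'joint_torque': array([  0.003 , -33.9854,  32.0935,   0.0158,  -0.    ,  -0.    ]), 'tcp_pos': array([ 0.1302, -0.508 ,  0.2302]), 'orientation': array([-0.0011,  0.9921,  0.1251,  0.    ]), 'ft_force': array([ 0.1163, -0.2286, -0.1862]), 'torque': array([0.0451, 0.0696, 0.0114]), 'grip_force': 0.0, 'grip_width': 0.08504311685200071} -0.0187 ['MotionError', 'grip_depth']
```

View pics/t0.png

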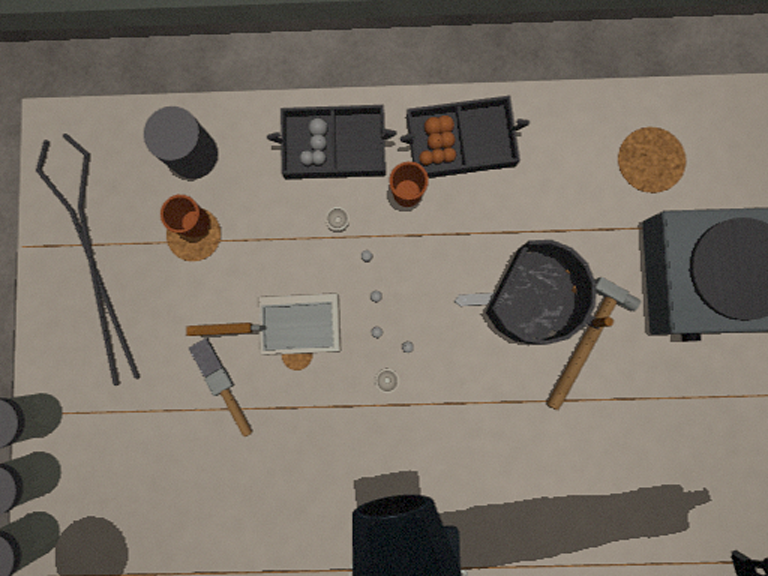

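View pics/s0.png

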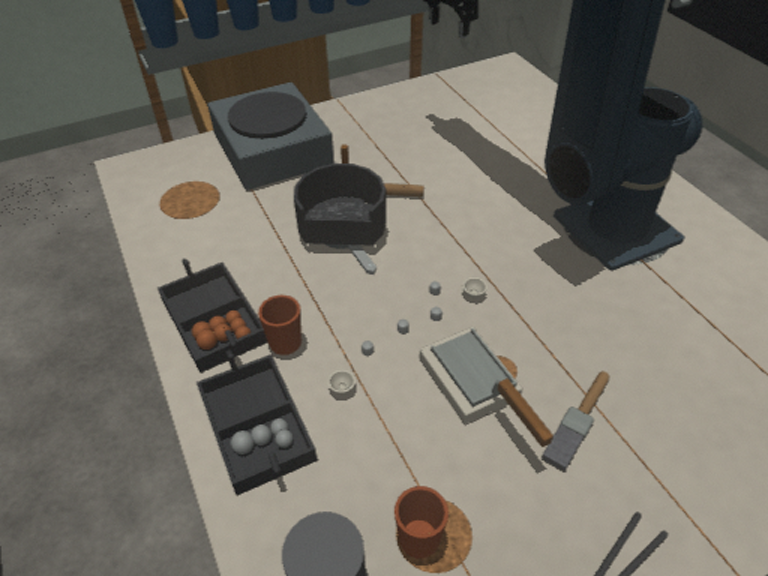

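Run:
```python
from h import *
save('t0',(290,140,440,280),5.3,'t0a'); save('t0',(115,160,290,260),4.5,'t0b')
```

```text
(no output)
```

View pics/t0a.png

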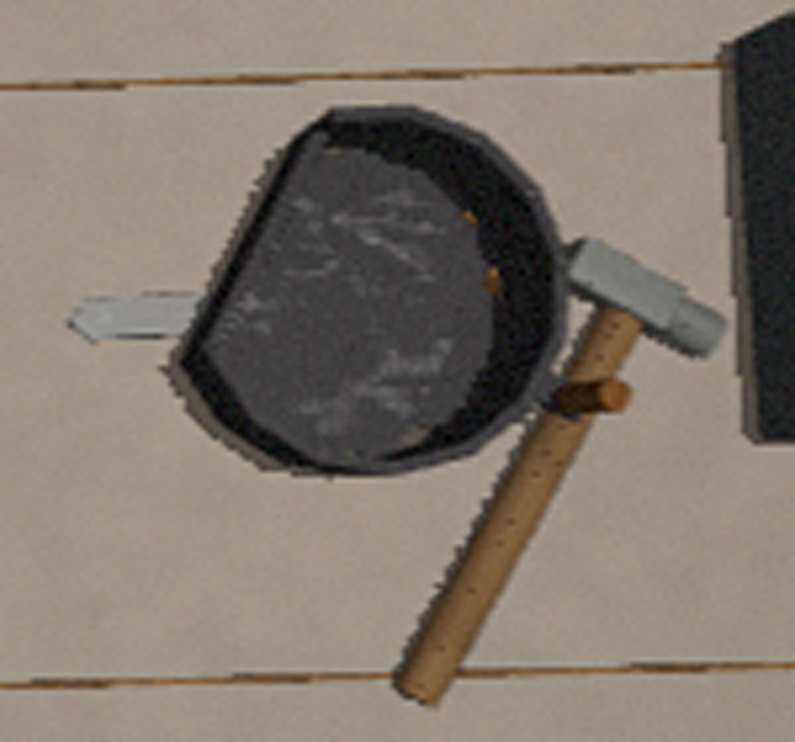

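View pics/t0b.png

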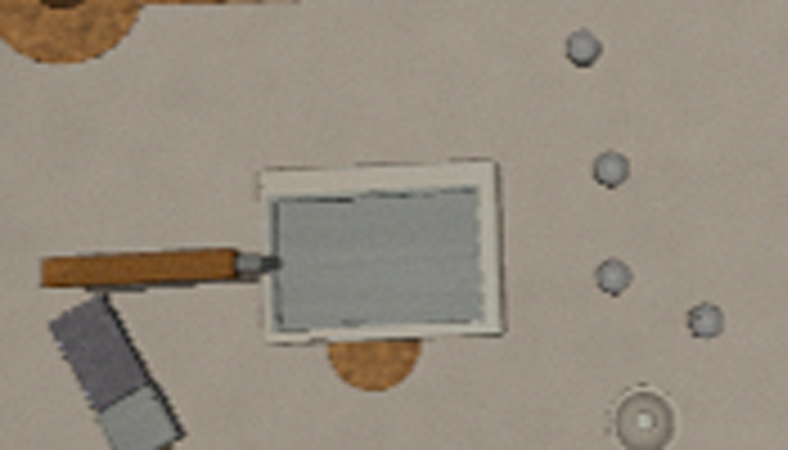

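Run:
```python
from h import *
np.set_printoptions(precision=4,suppress=True)
A=lambda p:np.array(p,float)/5.3+[290-.4,140-.4]
B=lambda p:np.array(p,float)/4.5+[115-.4,160-.4]
def s(n,p,z): print(n,pix('t0',p,z).tolist() if 0 else pix('t0',p,z).round(4).tolist())
s('peg',A([[613,396]]),.135)
s('ptr tip, root',A([[70,320],[195,318]]),.01)
s('ptr edges',A([[100,298],[195,293],[95,340],[195,338]]),.01)
s('rim L? T B R',A([[383,105],[383,472],[568,289]]),.11)
s('lip ends',A([[320,125],[190,350]]),.085)
s('slugs',B([[583,48],[611,169],[613,277],[706,321]]),.014)
s('cupel',B([[644,421]]),.024); s('cupel1',[[225,146]],.024)
s('brick',B([[262,170],[497,160],[504,332],[268,343]]),.03)
s('blade F F B B',B([[480,190],[487,318],[275,200],[280,330]]),.037)
s('handle',B([[42,272],[238,263]]),.086)
s('hammer handle',A([[415,690],[620,320]]),.02); s('brush',B([[50,325],[104,298]]),.02)
s('hammerhead',A([[590,240],[570,290],[700,355],[725,318]]),.03)
s('hob',A([[725,45],[750,440]]),.1)
```

```text
peg [[0.4617, -0.3446]]
ptr tip, root [[0.5135, -0.1033], [0.5127, -0.1706]]
ptr edges [[0.5249, -0.1199], [0.5262, -0.1711], [0.5023, -0.1164], [0.5019, -0.1701]]
rim L? T B R [[0.6087, -0.2501], [0.4284, -0.2409], [0.5151, -0.3354]]
lip ends [[0.6037, -0.2247], [0.4916, -0.1543]]
slugs [[0.6035, 0.0623], [0.5254, 0.0463], [0.4569, 0.0468], [0.4277, -0.011]]
cupel [[0.367, 0.0296]]
cupel1 [[0.6739, 0.1152]]
brick [[0.5295, 0.2654], [0.5317, 0.1173], [0.4243, 0.1151], [0.4213, 0.2625]]
blade F F B B [[0.5127, 0.1277], [0.4333, 0.1249], [0.5099, 0.2558], [0.4292, 0.2534]]
handle [[0.4675, 0.3846], [0.4698, 0.2675]]
hammer handle [[0.3134, -0.2754], [0.5048, -0.3939]]
brush [[0.436, 0.4027], [0.452, 0.3685]]
hammerhead [[0.5469, -0.377], [0.5207, -0.3649], [0.4846, -0.4307], [0.5037, -0.445]]
hob [[0.6356, -0.4238], [0.4393, -0.423]]
```

```bash
cat >> h.py <<'E'
def pose():
    s=sensors.observe(); w,x,y,z=s['orientation']
    from scipy.spatial.transform import Rotation as R
    return np.array(s['tcp_pos']),R.from_quat([x,y,z,w]).as_matrix(),s
def go(*tg):
    "each target: x,y,z(m),yaw of tool x (deg) -> rows"
    p,R,s=pose(); y0=np.degrees(np.arctan2(R[1,0],R[0,0]))
    print('t %.1f tcp %s yaw %.1f tilt %.1f w %.4f F %s q6 %.2f'%(s['clock'],p.round(4),y0,np.degrees(np.arccos(min(1,-R[2,2]))),s['grip_width'],np.round(s['ft_force'],1),s['q'][5]))
    for t in tg:
        d=R.T@(np.array(t[:3])-p)*100
        sp=(y0-t[3]+180)%360-180
        print('dx %.2f dy %.2f dz %.2f spin %.1f'%(*d,sp))
E
python3 -c "
from h import *
go((.4617,-.3446,.18,61),(.4617,-.3446,.092,61))"
```

```text
t 0.1 tcp [ 0.1302 -0.508   0.2302] yaw 14.4 tilt 0.1 w 0.0850 F [ 0.1 -0.2 -0.2] q6 1.44
dx 36.17 dy -7.59 dz 5.05 spin -46.6
dx 36.16 dy -7.57 dz 13.85 spin -46.6
```

{"method": "send_rows", "body": {"plan": [{"grip": 100,"dx": 36.2,"dy": -7.6,"dz": 5,"spin": -46.6},{"grip": 100,"dx": 36.2,"dy": -7.6,"dz": 5,"spin": -46.6},{"grip": 100,"dx": 36.2,"dy": -7.6,"dz": 5,"spin": -46.6},{"grip": 100,"dx": 36.2,"dy": -7.6,"dz": 5,"spin": -46.6},{"grip": 100,"dx": 36.2,"dy": -7.6,"dz": 5,"spin": -46.6},{"grip": 100,"dx": 36.2,"dy": -7.6,"dz": 5,"spin": -46.6},{"grip": 100,"dx": 36.2,"dy": -7.6,"dz": 5,"spin": -46.6},{"grip": 100,"dx": 36.2,"dy": -7.6,"dz": 5,"spin": -46.6},{"grip": 100,"dx": 36.2,"dy": -7.6,"dz": 5,"spin": -46.6},{"grip": 100,"dx": 36.2,"dy": -7.6,"dz": 5,"spin": -46.6}]}}

```text
clock: 1.1
tcp_pos: [0.4619, -0.3446, 0.1805]
orientation: [-0.001, 0.861, 0.508, -0.001]
ft_force: [-0.3, -0.1, 0.4]
grip_width: 0.0851
grip_force: 0.0
```

```bash
python3 -c "
from h import *
go((.4617,-.3446,.092,61)); cap('wrist','w1',s=1.2)"
```

```text
t 1.1 tcp [ 0.4619 -0.3446  0.1805] yaw 61.0 tilt 0.1 w 0.0851 F [-0.3 -0.1  0.4] q6 1.32
dx -0.01 dy 0.00 dz 8.85 spin 0.0
```

View pics/w1.png

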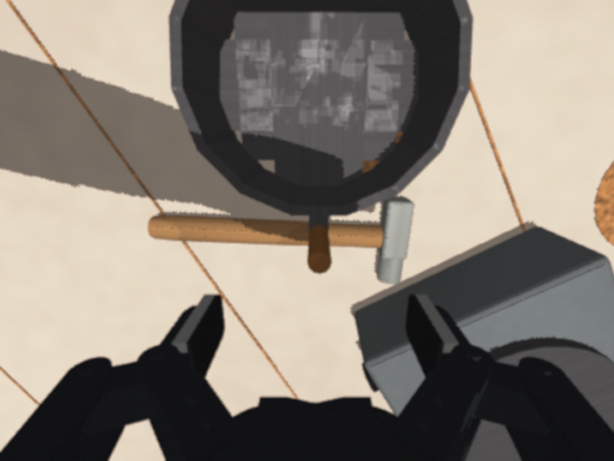

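```bash
python3 -c "
from h import *
print(pix('w1',[[319/1.2,264/1.2]],.135), pix('w1',[[170/1.2,60/1.2],[472/1.2,60/1.2]],.11),pix('w1',[[318/1.2,215/1.2]],.075))"
```

```text
[[ 0.46246689 -0.34827721]] [[ 0.44333455 -0.1996211 ]
 [ 0.60004811 -0.28650612]] [[ 0.47005114 -0.334069  ]]
```

{"method": "send_rows", "body": {"plan": [{"grip": 100,"dx": -0.2,"dy": 0.15,"dz": 4.5},{"grip": 100,"dx": -0.2,"dy": 0.15,"dz": 8.8},{"grip": 100,"dx": -0.2,"dy": 0.15,"dz": 8.8},{"grip": 0,"dx": -0.2,"dy": 0.15,"dz": 8.8},{"grip": 0,"dx": -0.2,"dy": 0.15,"dz": 8.8},{"grip": 0,"dx": -0.2,"dy": 0.15,"dz": 8.8},{"grip": 0,"dx": -0.2,"dy": 0.15,"dz": 8.8},{"grip": 0,"dx": -0.2,"dy": 0.15,"dz": 8.8}]}}

```text
invalid input at $.plan[0]: expected keys grip, dx, dy, dz, spin
```

```bash
python3 -c "
from h import *
c=np.array([.518,-.2445]);L=[]
for a in range(246,273,5):
    r=np.radians(a); L.append((*(c+.1155*np.array([np.cos(r),np.sin(r)])),.092,61+a-241.5))
go(*L)"
```

```text
t 1.1 tcp [ 0.4614 -0.3452  0.1809] yaw 61.0 tilt 0.1 w 0.0851 F [-0.8 -0.8 -0.3] q6 1.32
dx 0.05 dy 1.08 dz 8.89 spin -4.5
dx 0.18 dy 2.08 dz 8.89 spin -9.5
dx 0.40 dy 3.07 dz 8.89 spin -14.5
dx 0.70 dy 4.03 dz 8.89 spin -19.5
dx 1.09 dy 4.96 dz 8.88 spin -24.5
dx 1.56 dy 5.85 dz 8.88 spin -29.5
```

{"method": "send_rows", "body": {"plan": [{"grip": 100,"dx": -0.2,"dy": 0.15,"dz": 4.5,"spin": 0},{"grip": 100,"dx": -0.2,"dy": 0.15,"dz": 8.8,"spin": 0},{"grip": 100,"dx": -0.2,"dy": 0.15,"dz": 8.8,"spin": 0},{"grip": 0,"dx": -0.2,"dy": 0.15,"dz": 8.8,"spin": 0},{"grip": 0,"dx": -0.2,"dy": 0.15,"dz": 8.8,"spin": 0},{"grip": 0,"dx": -0.2,"dy": 0.15,"dz": 8.8,"spin": 0},{"grip": 0,"dx": -0.2,"dy": 0.15,"dz": 8.8,"spin": 0},{"grip": 0,"dx": -0.2,"dy": 0.15,"dz": 8.8,"spin": 0}]}}

```text
clock: 1.95
tcp_pos: [0.4634, -0.3486, 0.0957]
orientation: [0.002, 0.862, 0.507, 0.0]
ft_force: [0.8, -1.3, 3.2]
grip_width: 0.0145
grip_force: 58.5
```

```bash
python3 -c "
from h import *
p=pose()[0][:2]; c=np.array([.518,-.2445]);d=p-c;print(np.hypot(*d),np.degrees(np.arctan2(d[1],d[0])))
a0=np.degrees(np.arctan2(d[1],d[0]))%360;L=[]
for a in np.arange(a0+5,273,5):
    r=np.radians(a); L.append((*(c+np.hypot(*d)*np.array([np.cos(r),np.sin(r)])),.092,61+a-a0))
go(*L)"
```

```text
0.11755933701470873 -117.68938713392146
t 1.9 tcp [ 0.4634 -0.3486  0.0957] yaw 61.0 tilt 0.2 w 0.0145 F [ 0.8 -1.3  3.2] q6 1.32
dx 0.07 dy 1.02 dz 0.37 spin -5.0
dx 0.23 dy 2.04 dz 0.38 spin -10.0
dx 0.47 dy 3.03 dz 0.38 spin -15.0
dx 0.80 dy 4.00 dz 0.38 spin -20.0
dx 1.22 dy 4.94 dz 0.39 spin -25.0
dx 1.71 dy 5.84 dz 0.39 spin -30.0
```

{"method": "send_rows", "body": {"plan": [{"grip": 0,"dx": 0.03,"dy": 0.5,"dz": 0,"spin": -2.5},{"grip": 0,"dx": 0.07,"dy": 1.02,"dz": 0,"spin": -5},{"grip": 0,"dx": 0.15,"dy": 1.53,"dz": 0,"spin": -7.5},{"grip": 0,"dx": 0.23,"dy": 2.04,"dz": 0,"spin": -10},{"grip": 0,"dx": 0.35,"dy": 2.54,"dz": 0,"spin": -12.5},{"grip": 0,"dx": 0.47,"dy": 3.03,"dz": 0,"spin": -15},{"grip": 0,"dx": 0.64,"dy": 3.52,"dz": 0,"spin": -17.5},{"grip": 0,"dx": 0.8,"dy": 4.0,"dz": 0,"spin": -20},{"grip": 0,"dx": 1.0,"dy": 4.47,"dz": 0,"spin": -22.5},{"grip": 0,"dx": 1.22,"dy": 4.94,"dz": 0,"spin": -25},{"grip": 0,"dx": 1.45,"dy": 5.4,"dz": 0,"spin": -27.5},{"grip": 0,"dx": 1.6,"dy": 5.7,"dz": 0,"spin": -29}]}}

```text
clock: 3.15
tcp_pos: [0.5204, -0.363, 0.0957]
orientation: [0.002, 0.707, 0.707, -0.001]
ft_force: [-2.9, -0.8, 5.9]
grip_width: 0.0148
grip_force: 58.8
```

```bash
python3 -c "
from h import *
p=pose()[0][:2]; print(pose()[2]['ft_force']);c=np.array([.518,-.2445]);d=p-c;print(p,np.degrees(np.arctan2(d[1],d[0])))
cap('scene','s1',(180,90,320,200),5)
print(proj('s1',[[.517,-.243,.11],[.5135,-.1033,.01],[.517,-.158,.01]]))"
```

```text
[-2.94844215 -0.84983925  5.90068278]
[ 0.52035967 -0.36298258] -88.85905994357569
[[226.79022221 126.48425128]
 [248.88677739 179.78354251]
 [240.00317681 168.65825403]]
```

View pics/s1.png

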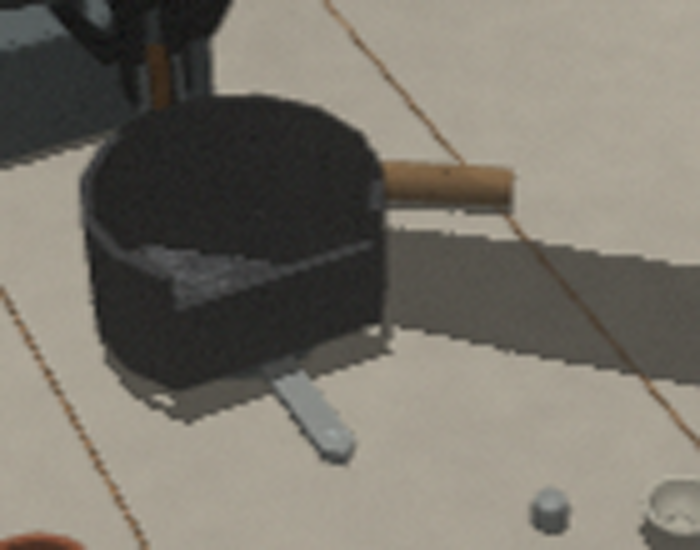

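```bash
python3 -c "
from h import *
S=lambda p:np.array(p,float)/5+[180-.4,90-.4]
l=pix('s1',S([[175,300],[370,243]]),.085);d=l[1]-l[0];print(l,l.mean(0),np.degrees(np.arctan2(-d[0],d[1]))%180-0)
q=pix('s1',S([[338,447],[280,377]]),.01);print(q);
e=pix('s1',S([[300,372],[352,432],[270,378],[318,452]]),.01);print(e,e[1]-e[0],e[3]-e[2])
go((.5204,-.363,.2,91))"
```

```text
[[ 0.57976934 -0.19063602]
 [ 0.45685137 -0.18581299]] [ 0.51831035 -0.1882245 ] 87.75299085892537
[[ 0.51652699 -0.10846387]
 [ 0.52221154 -0.17864218]]
[[ 0.50950389 -0.17720899]
 [ 0.50374147 -0.11608537]
 [ 0.52800111 -0.18056985]
 [ 0.52878822 -0.10999018]] [-0.00576242  0.06112362] [0.00078711 0.07057967]
t 3.2 tcp [ 0.5209 -0.363   0.0957] yaw 90.1 tilt 0.3 w 0.0147 F [-0.8 -1.4  4.7] q6 0.86
dx -0.05 dy -0.03 dz -10.43 spin -0.9
```

{"method": "send_rows", "body": {"plan": [{"grip": 100,"dx": 0,"dy": 0,"dz": 0,"spin": 0},{"grip": 100,"dx": 0,"dy": 0,"dz": 0,"spin": 0},{"grip": 100,"dx": 0,"dy": 0,"dz": 0,"spin": 0},{"grip": 100,"dx": 0,"dy": 0,"dz": -4,"spin": 0},{"grip": 100,"dx": 0,"dy": 0,"dz": -12,"spin": 0},{"grip": 60,"dx": 0,"dy": 0,"dz": -12,"spin": 0},{"grip": 60,"dx": 20,"dy": -22,"dz": -12,"spin": -40},{"grip": 60,"dx": 20,"dy": -22,"dz": -12,"spin": -40},{"grip": 60,"dx": 20,"dy": -22,"dz": -12,"spin": -40},{"grip": 60,"dx": 20,"dy": -22,"dz": -12,"spin": -50},{"grip": 60,"dx": 20,"dy": -22,"dz": -12,"spin": -60},{"grip": 60,"dx": 20,"dy": -22,"dz": -12,"spin": -70}]}}

```text
clock: 4.4
tcp_pos: [0.2985, -0.1594, 0.2128]
orientation: [-0.0, 0.326, 0.945, 0.0]
ft_force: [-0.2, 1.1, 1.2]
grip_width: 0.0511
grip_force: 0.0
```

```bash
python3 -c "
from h import *
cap('top','t1',(230,140,400,260),4.7)
go((.4277,-.011,.15,180))"
```

```text
t 4.5 tcp [ 0.2928 -0.154   0.2126] yaw 142.2 tilt 0.4 w 0.0512 F [-4.1  5.3 -2.1] q6 -0.03
dx -1.95 dy 19.56 dz 6.26 spin -37.8
```

View pics/t1.png

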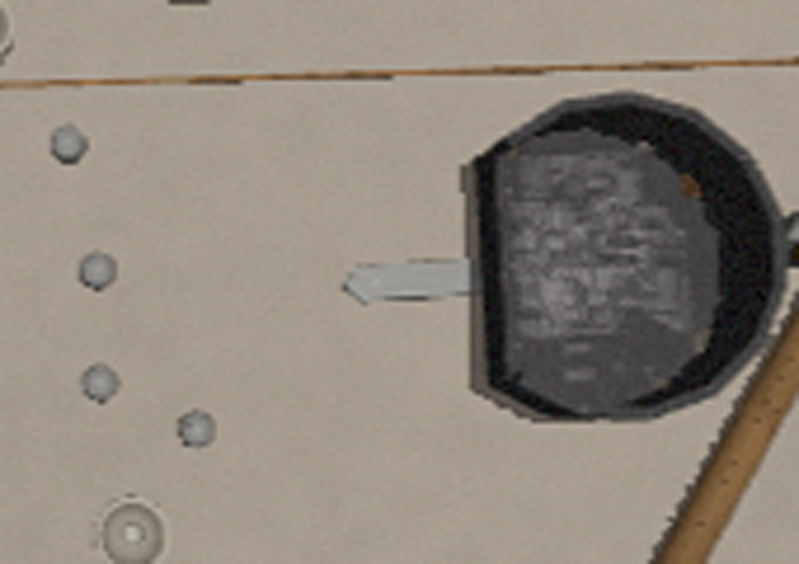

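```bash
python3 -c "
from h import *
S=lambda p:np.array(p,float)/4.7+[230-.4,140-.4]
def n(p,z):
    q=pix('t1',S(p),z);d=q[1]-q[0];print(q.round(4).tolist(),np.degrees(np.arctan2(d[1],d[0])))
n([[485,150],[495,392]],.085);n([[463,165],[472,388]],.012);n([[468,260],[370,266]],.01);n([[468,294],[365,302]],.01);n([[468,277],[345,285]],.01)
print(pix('t1',S([[69,145],[99,272],[101,384],[197,429]]),.014))
go((.4277,-.011,.15,180))"
```

```text
[[0.5825, -0.1778], [0.4449, -0.1773]] 179.78987321704435
[[0.5839, -0.1782], [0.4482, -0.1777]] 179.79865276271929
[[0.5259, -0.1791], [0.5239, -0.1195]] 91.9372878166043
[[0.5052, -0.1782], [0.502, -0.1156]] 92.89388401137106
[[0.5155, -0.1786], [0.5127, -0.1039]] 92.16389152634908
[[ 0.60292988  0.06190724]
 [ 0.52444004  0.04554099]
 [ 0.4564589   0.04607671]
 [ 0.42786897 -0.01111637]]
t 4.5 tcp [ 0.2928 -0.154   0.2126] yaw 142.2 tilt 0.4 w 0.0512 F [-4.1  5.3 -2.1] q6 -0.03
dx -1.95 dy 19.56 dz 6.26 spin -37.8
```

{"method": "send_rows", "body": {"plan": [{"grip": 60,"dx": -1.95,"dy": 19.5,"dz": 6,"spin": -37.8},{"grip": 60,"dx": -1.95,"dy": 19.5,"dz": 6,"spin": -37.8},{"grip": 60,"dx": -1.95,"dy": 19.5,"dz": 6,"spin": -37.8},{"grip": 60,"dx": -1.95,"dy": 19.5,"dz": 6,"spin": -37.8},{"grip": 60,"dx": -1.95,"dy": 19.5,"dz": 6,"spin": -37.8},{"grip": 60,"dx": -1.95,"dy": 19.5,"dz": 6,"spin": -37.8},{"grip": 60,"dx": -1.95,"dy": 19.5,"dz": 6,"spin": -37.8},{"grip": 60,"dx": -1.95,"dy": 19.5,"dz": 6,"spin": -37.8}]}}

```text
clock: 5.25
tcp_pos: [0.4366, -0.0213, 0.1538]
orientation: [0.0, 0.007, 1.0, -0.0]
ft_force: [1.1, 0.1, -1.1]
grip_width: 0.0512
grip_force: 0.0
```

```bash
python3 -c "
from h import *
go((.428,-.011,.004,180))"
```

```text
t 5.2 tcp [ 0.4366 -0.0213  0.1538] yaw 179.2 tilt 0.0 w 0.0512 F [ 1.1  0.1 -1.1] q6 -0.19
dx 0.89 dy 1.02 dz 14.98 spin -0.8
```

{"method": "send_rows", "body": {"plan": [{"grip": 60,"dx": 0.9,"dy": 1.0,"dz": 5,"spin": -0.8},{"grip": 60,"dx": 0.9,"dy": 1.0,"dz": 10,"spin": -0.8},{"grip": 60,"dx": 0.9,"dy": 1.0,"dz": 13.5,"spin": -0.8},{"grip": 60,"dx": 0.9,"dy": 1.0,"dz": 15,"spin": -0.8},{"grip": 60,"dx": 0.9,"dy": 1.0,"dz": 15,"spin": -0.8},{"grip": 10,"dx": 0.9,"dy": 1.0,"dz": 15,"spin": -0.8},{"grip": 10,"dx": 0.9,"dy": 1.0,"dz": 15,"spin": -0.8},{"grip": 10,"dx": 0.9,"dy": 1.0,"dz": 15,"spin": -0.8},{"grip": 10,"dx": 0.9,"dy": 1.0,"dz": 15,"spin": -0.8}]}}

```text
clock: 6.15
tcp_pos: [0.43, -0.0112, 0.0058]
orientation: [0.002, -0.001, 1.0, -0.001]
ft_force: [-1.4, -0.3, 6.7]
grip_width: 0.0192
grip_force: 58.9
```

```bash
python3 -c "
from h import *
go((.4904,.189,.1,180),(.4904,.189,.041,180))"
```

```text
t 6.2 tcp [ 0.43   -0.0112  0.0058] yaw -179.9 tilt 0.3 w 0.0192 F [-1.4 -0.3  6.7] q6 -0.18
dx -6.13 dy 19.99 dz -9.42 spin 0.1
dx -6.10 dy 20.00 dz -3.52 spin 0.1
```

{"method": "send_rows", "body": {"plan": [{"grip": 10,"dx": 0,"dy": 0,"dz": -5,"spin": 0},{"grip": 10,"dx": 0,"dy": 0,"dz": -9.5,"spin": 0},{"grip": 10,"dx": -6.1,"dy": 20,"dz": -9.5,"spin": 0},{"grip": 10,"dx": -6.1,"dy": 20,"dz": -9.5,"spin": 0},{"grip": 10,"dx": -6.1,"dy": 20,"dz": -9.5,"spin": 0},{"grip": 10,"dx": -6.1,"dy": 20,"dz": -9.5,"spin": 0},{"grip": 10,"dx": -6.1,"dy": 20,"dz": -9.5,"spin": 0},{"grip": 10,"dx": -6.1,"dy": 20,"dz": -6.5,"spin": 0},{"grip": 10,"dx": -6.1,"dy": 20,"dz": -3.7,"spin": 0},{"grip": 10,"dx": -6.1,"dy": 20,"dz": -3.7,"spin": 0},{"grip": 38,"dx": -6.1,"dy": 20,"dz": -3.7,"spin": 0},{"grip": 38,"dx": -6.1,"dy": 20,"dz": -3.7,"spin": 0}]}}

```text
clock: 7.35
tcp_pos: [0.4891, 0.1895, 0.0417]
orientation: [0.001, -0.001, 1.0, 0.0]
ft_force: [-0.3, -0.2, 0.1]
grip_width: 0.0324
grip_force: 0.0
```

```bash
python3 -c "
from h import *
go((.4565,.0461,.1,180),(.4565,.0461,.004,180))"
```

```text
t 7.3 tcp [0.4891 0.1895 0.0417] yaw -179.9 tilt 0.1 w 0.0324 F [-0.3 -0.2  0.1] q6 0.24
dx 3.28 dy -14.33 dz -5.84 spin 0.1
dx 3.29 dy -14.33 dz 3.76 spin 0.1
```

Next slug (3): lift, transit, descend, close.

{"method": "send_rows", "body": {"plan": [{"grip": 38,"dx": 0,"dy": 0,"dz": -5.8,"spin": 0},{"grip": 60,"dx": 0,"dy": 0,"dz": -5.8,"spin": 0},{"grip": 60,"dx": 3.3,"dy": -14.3,"dz": -5.8,"spin": 0},{"grip": 60,"dx": 3.3,"dy": -14.3,"dz": -5.8,"spin": 0},{"grip": 60,"dx": 3.3,"dy": -14.3,"dz": -5.8,"spin": 0},{"grip": 60,"dx": 3.3,"dy": -14.3,"dz": -5.8,"spin": 0},{"grip": 60,"dx": 3.3,"dy": -14.3,"dz": -1,"spin": 0},{"grip": 60,"dx": 3.3,"dy": -14.3,"dz": 3.7,"spin": 0},{"grip": 60,"dx": 3.3,"dy": -14.3,"dz": 3.7,"spin": 0},{"grip": 10,"dx": 3.3,"dy": -14.3,"dz": 3.7,"spin": 0},{"grip": 10,"dx": 3.3,"dy": -14.3,"dz": 3.7,"spin": 0},{"grip": 10,"dx": 3.3,"dy": -14.3,"dz": 3.7,"spin": 0}]}}

```text
clock: 8.55
tcp_pos: [0.458, 0.0468, 0.0061]
orientation: [0.002, -0.001, 1.0, -0.0]
ft_force: [-1.7, 0.1, 4.6]
grip_width: 0.0191
grip_force: 58.8
```

```bash
python3 -c "
from h import *
go((.4524,.188,.1,180),(.4524,.188,.041,180))"
```

```text
t 8.6 tcp [0.458  0.0468 0.0061] yaw -179.8 tilt 0.3 w 0.0191 F [-1.7  0.1  4.6] q6 -0.05
dx 0.48 dy 14.12 dz -9.39 spin 0.2
dx 0.50 dy 14.12 dz -3.49 spin 0.2
```

{"method": "send_rows", "body": {"plan": [{"grip": 10,"dx": 0,"dy": 0,"dz": -5,"spin": 0},{"grip": 10,"dx": 0,"dy": 0,"dz": -9.5,"spin": 0},{"grip": 10,"dx": 0.5,"dy": 14.1,"dz": -9.5,"spin": 0},{"grip": 10,"dx": 0.5,"dy": 14.1,"dz": -9.5,"spin": 0},{"grip": 10,"dx": 0.5,"dy": 14.1,"dz": -9.5,"spin": 0},{"grip": 10,"dx": 0.5,"dy": 14.1,"dz": -9.5,"spin": 0},{"grip": 10,"dx": 0.5,"dy": 14.1,"dz": -6.5,"spin": 0},{"grip": 10,"dx": 0.5,"dy": 14.1,"dz": -3.7,"spin": 0},{"grip": 10,"dx": 0.5,"dy": 14.1,"dz": -3.7,"spin": 0},{"grip": 38,"dx": 0.5,"dy": 14.1,"dz": -3.7,"spin": 0},{"grip": 38,"dx": 0.5,"dy": 14.1,"dz": -3.7,"spin": 0},{"grip": 38,"dx": 0.5,"dy": 14.1,"dz": -9.5,"spin": 0}]}}

```text
clock: 9.75
tcp_pos: [0.4433, 0.1854, 0.0834]
orientation: [-0.008, -0.001, 1.0, -0.002]
ft_force: [-0.1, 0.5, -1.3]
grip_width: 0.0325
grip_force: 0.0
```

```bash
python3 -c "
from h import *
cap('top','t2',(150,130,300,250),5.2)
go((.5244,.0455,.1,180),(.5244,.0455,.004,180))"
```

```text
t 9.8 tcp [0.452  0.1878 0.0975] yaw -179.9 tilt 0.3 w 0.0324 F [3.4 1.2 6.9] q6 0.25
dx -7.21 dy -14.24 dz -0.23 spin 0.1
dx -7.16 dy -14.25 dz 9.37 spin 0.1
```

View pics/t2.png

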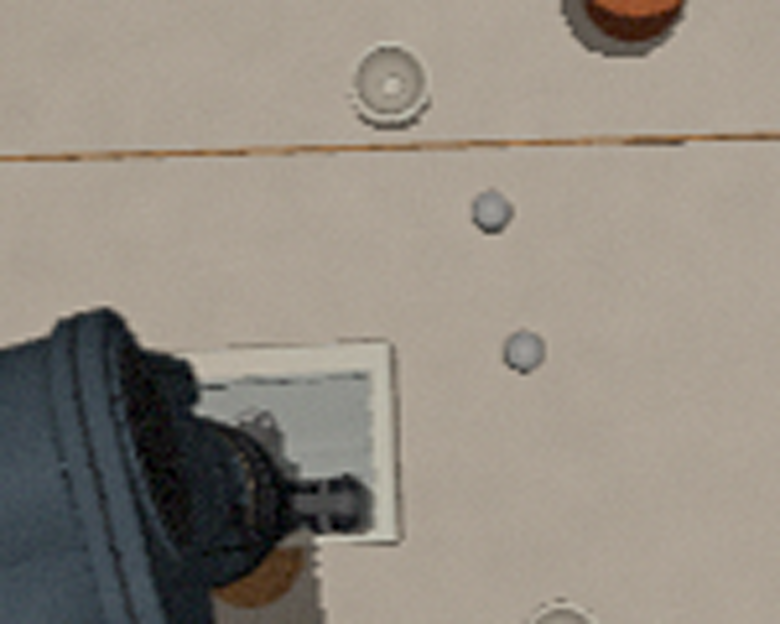

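{"method": "send_rows", "body": {"plan": [{"grip": 60,"dx": -7.2,"dy": -14.2,"dz": 0,"spin": 0},{"grip": 60,"dx": -7.2,"dy": -14.2,"dz": 0,"spin": 0},{"grip": 60,"dx": -7.2,"dy": -14.2,"dz": 0,"spin": 0},{"grip": 60,"dx": -7.2,"dy": -14.2,"dz": 0,"spin": 0},{"grip": 60,"dx": -7.2,"dy": -14.2,"dz": 4.5,"spin": 0},{"grip": 60,"dx": -7.2,"dy": -14.2,"dz": 9.4,"spin": 0},{"grip": 60,"dx": -7.2,"dy": -14.2,"dz": 9.4,"spin": 0},{"grip": 10,"dx": -7.2,"dy": -14.2,"dz": 9.4,"spin": 0},{"grip": 10,"dx": -7.2,"dy": -14.2,"dz": 9.4,"spin": 0},{"grip": 10,"dx": -7.2,"dy": -14.2,"dz": 9.4,"spin": 0},{"grip": 10,"dx": -7.2,"dy": -14.2,"dz": 9.4,"spin": 0}]}}

```text
clock: 10.9
tcp_pos: [0.5255, 0.046, 0.0004]
orientation: [0.003, -0.001, 1.0, -0.0]
ft_force: [-0.6, -0.7, 7.8]
grip_width: 0.0198
grip_force: 59.7
```

```bash
python3 -c "
from h import *
go((.4913,.145,.1,180),(.4913,.145,.041,180))"
```

```text
t 10.9 tcp [5.255e-01 4.600e-02 4.000e-04] yaw -179.8 tilt 0.4 w 0.0198 F [-0.6 -0.7  7.8] q6 -0.04
dx 3.33 dy 9.91 dz -9.99 spin 0.2
dx 3.37 dy 9.91 dz -4.09 spin 0.2
```

{"method": "send_rows", "body": {"plan": [{"grip": 10,"dx": 0,"dy": 0,"dz": -5,"spin": 0},{"grip": 10,"dx": 0,"dy": 0,"dz": -9.5,"spin": 0},{"grip": 10,"dx": 3.4,"dy": 9.9,"dz": -9.5,"spin": 0},{"grip": 10,"dx": 3.4,"dy": 9.9,"dz": -9.5,"spin": 0},{"grip": 10,"dx": 3.4,"dy": 9.9,"dz": -9.5,"spin": 0},{"grip": 10,"dx": 3.4,"dy": 9.9,"dz": -6.5,"spin": 0},{"grip": 10,"dx": 3.4,"dy": 9.9,"dz": -3.8,"spin": 0},{"grip": 10,"dx": 3.4,"dy": 9.9,"dz": -3.8,"spin": 0},{"grip": 38,"dx": 3.4,"dy": 9.9,"dz": -3.8,"spin": 0},{"grip": 38,"dx": 3.4,"dy": 9.9,"dz": -3.8,"spin": 0},{"grip": 38,"dx": 3.4,"dy": 9.9,"dz": -9.5,"spin": 0},{"grip": 60,"dx": 3.4,"dy": 9.9,"dz": -9.5,"spin": 0}]}}

```text
clock: 12.1
tcp_pos: [0.491, 0.1449, 0.096]
orientation: [0.003, -0.001, 1.0, 0.0]
ft_force: [1.7, -0.3, 0.9]
grip_width: 0.0461
grip_force: 0.0
```

```bash
python3 -c "
from h import *
go((.603,.0619,.1,180),(.603,.0619,.005,180))"
```

```text
t 12.1 tcp [0.491  0.1449 0.096 ] yaw -179.9 tilt 0.4 w 0.0461 F [ 1.7 -0.3  0.9] q6 0.15
dx -11.19 dy -8.32 dz -0.33 spin 0.1
dx -11.12 dy -8.33 dz 9.17 spin 0.1
```

{"method": "send_rows", "body": {"plan": [{"grip": 60,"dx": -11.1,"dy": -8.3,"dz": 0,"spin": 0},{"grip": 60,"dx": -11.1,"dy": -8.3,"dz": 0,"spin": 0},{"grip": 60,"dx": -11.1,"dy": -8.3,"dz": 0,"spin": 0},{"grip": 60,"dx": -11.1,"dy": -8.3,"dz": 0,"spin": 0},{"grip": 60,"dx": -11.1,"dy": -8.3,"dz": 4.5,"spin": 0},{"grip": 60,"dx": -11.1,"dy": -8.3,"dz": 9.1,"spin": 0},{"grip": 60,"dx": -11.1,"dy": -8.3,"dz": 9.1,"spin": 0},{"grip": 10,"dx": -11.1,"dy": -8.3,"dz": 9.1,"spin": 0},{"grip": 10,"dx": -11.1,"dy": -8.3,"dz": 9.1,"spin": 0},{"grip": 10,"dx": -11.1,"dy": -8.3,"dz": 9.1,"spin": 0},{"grip": 10,"dx": -11.1,"dy": -8.3,"dz": 9.1,"spin": 0}]}}

```text
clock: 13.2
tcp_pos: [0.5996, 0.0621, 0.0008]
orientation: [0.0, -0.001, 1.0, 0.0]
ft_force: [0.0, 1.1, 2.4]
grip_width: 0.0197
grip_force: 58.8
```

```bash
python3 -c "
from h import *
go((.4533,.1443,.1,180),(.4533,.1443,.041,180))"
```

```text
t 13.2 tcp [0.5996 0.0621 0.0008] yaw -179.8 tilt 0.0 w 0.0197 F [0.  1.1 2.4] q6 -0.01
dx 14.61 dy 8.26 dz -9.92 spin 0.2
dx 14.61 dy 8.26 dz -4.02 spin 0.2
```

{"method": "send_rows", "body": {"plan": [{"grip": 10,"dx": 0,"dy": 0,"dz": -5,"spin": 0},{"grip": 10,"dx": 0,"dy": 0,"dz": -9.5,"spin": 0},{"grip": 10,"dx": 14.6,"dy": 8.3,"dz": -9.5,"spin": 0},{"grip": 10,"dx": 14.6,"dy": 8.3,"dz": -9.5,"spin": 0},{"grip": 10,"dx": 14.6,"dy": 8.3,"dz": -9.5,"spin": 0},{"grip": 10,"dx": 14.6,"dy": 8.3,"dz": -9.5,"spin": 0},{"grip": 10,"dx": 14.6,"dy": 8.3,"dz": -6.5,"spin": 0},{"grip": 10,"dx": 14.6,"dy": 8.3,"dz": -3.9,"spin": 0},{"grip": 10,"dx": 14.6,"dy": 8.3,"dz": -3.9,"spin": 0},{"grip": 38,"dx": 14.6,"dy": 8.3,"dz": -3.9,"spin": 0},{"grip": 38,"dx": 14.6,"dy": 8.3,"dz": -3.9,"spin": 0},{"grip": 38,"dx": 14.6,"dy": 8.3,"dz": -7.5,"spin": 0}]}}

```text
clock: 14.4
tcp_pos: [0.4497, 0.1438, 0.0718]
orientation: [-0.005, -0.001, 1.0, -0.001]
ft_force: [1.3, 0.3, -0.0]
grip_width: 0.0323
grip_force: 0.0
```

```bash
python3 -c "
from h import *
go((.4686,.290,.2,90),(.4686,.290,.2,270))
print(sensors.observe()['q'])"
```

```text
t 14.4 tcp [0.4497 0.1438 0.0718] yaw -179.9 tilt 0.6 w 0.0323 F [ 1.3  0.3 -0. ] q6 0.17
dx -1.80 dy 14.60 dz -12.86 spin 90.1
dx -1.80 dy 14.60 dz -12.86 spin -89.9
[ 1.67233926e-01 -5.28605912e-02 -3.19705473e-01  1.31365388e+00
  2.24839226e-05  1.65272335e-01]
```

{"method": "send_rows", "body": {"plan": [{"grip": 38,"dx": 0,"dy": 0,"dz": -5,"spin": 0},{"grip": 60,"dx": 0,"dy": 0,"dz": -10,"spin": 0},{"grip": 60,"dx": -1.8,"dy": 14.6,"dz": -12.8,"spin": -91.2},{"grip": 60,"dx": -1.8,"dy": 14.6,"dz": -12.8,"spin": -91.2},{"grip": 60,"dx": -1.8,"dy": 14.6,"dz": -12.8,"spin": -91.2},{"grip": 60,"dx": -1.8,"dy": 14.6,"dz": -12.8,"spin": -91.2},{"grip": 60,"dx": -1.8,"dy": 14.6,"dz": -12.8,"spin": -91.2},{"grip": 60,"dx": -1.8,"dy": 14.6,"dz": -12.8,"spin": -91.2},{"grip": 60,"dx": -1.8,"dy": 14.6,"dz": -12.8,"spin": -91.2},{"grip": 60,"dx": -1.8,"dy": 14.6,"dz": -12.8,"spin": -91.2},{"grip": 60,"dx": -1.8,"dy": 14.6,"dz": -12.8,"spin": -91.2},{"grip": 60,"dx": -1.8,"dy": 14.6,"dz": -12.8,"spin": -91.2}]}}

```text
clock: 15.6
tcp_pos: [0.4718, 0.2907, 0.2049]
orientation: [0.001, -0.685, 0.729, -0.0]
ft_force: [-0.3, 0.2, 0.5]
grip_width: 0.0514
grip_force: 0.0
```

```bash
python3 -c "
from h import *
go((.4686,.290,.2,271.3))
cap('wrist','w2',s=1.2); go((.4686,.290,.2,271.3))"
```

```text
t 15.6 tcp [0.4718 0.2907 0.2049] yaw -93.6 tilt 0.1 w 0.0514 F [-0.3  0.2  0.5] q6 -1.08
dx 0.09 dy 0.31 dz 0.49 spin -4.9
t 15.7 tcp [0.4718 0.2907 0.2049] yaw -93.4 tilt 0.1 w 0.0515 F [-0.2  0.1  0.4] q6 -1.08
dx 0.09 dy 0.31 dz 0.49 spin -4.7
```

View pics/w2.png

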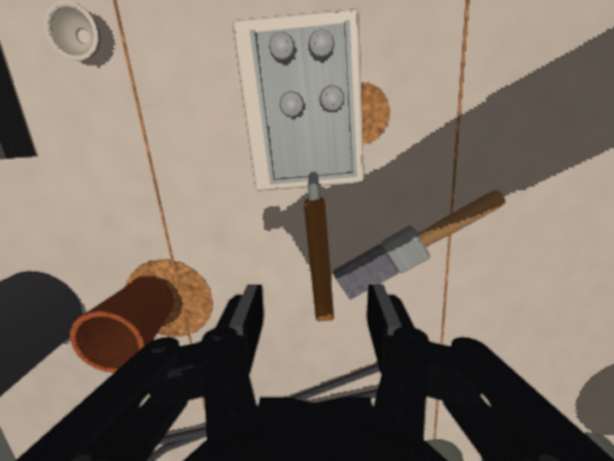

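```bash
python3 -c "
from h import *
S=lambda p:np.array(p,float)/1.2-.1
q=pix('w2',S([[315,199],[324.5,318]]),.086);d=q[0]-q[1];print(q,np.degrees(np.arctan2(d[1],d[0])))
print(pix('w2',S([[282,49],[321,46],[291,107],[332,101]]),.045)) 
print(pix('w2',S([[257,33],[348,24],[271,181],[351,174]]),.038)) 
print(proj('w2',[[.4686,.29,.075]])*1.2)
go((.4686,.285,.075,271.3))"
```

```text
[[0.46943455 0.26548503]
 [0.46765889 0.38030127]] -89.11397882240645
[[0.48953797 0.1454262 ]
 [0.45689856 0.14528177]
 [0.48594094 0.19085582]
 [0.44970019 0.18824556]]
[[0.50999004 0.13075502]
 [0.43324234 0.12905169]
 [0.51148948 0.25562639]
 [0.43410229 0.25375989]]
[[317.55958118 223.21825158]]
t 15.7 tcp [0.4718 0.2907 0.2049] yaw -93.4 tilt 0.1 w 0.0515 F [-0.2  0.1  0.4] q6 -1.08
dx 0.60 dy 0.31 dz 12.99 spin -4.7
```

{"method": "send_rows", "body": {"plan": [{"grip": 60,"dx": 0.6,"dy": 0.27,"dz": 5,"spin": -4.3},{"grip": 60,"dx": 0.6,"dy": 0.27,"dz": 9.5,"spin": -4.3},{"grip": 60,"dx": 0.6,"dy": 0.27,"dz": 13,"spin": -4.3},{"grip": 60,"dx": 0.6,"dy": 0.27,"dz": 14.9,"spin": -4.3},{"grip": 60,"dx": 0.6,"dy": 0.27,"dz": 14.9,"spin": -4.3},{"grip": 10,"dx": 0.6,"dy": 0.27,"dz": 14.9,"spin": -4.3},{"grip": 10,"dx": 0.6,"dy": 0.27,"dz": 14.9,"spin": -4.3},{"grip": 10,"dx": 0.6,"dy": 0.27,"dz": 14.9,"spin": -4.3},{"grip": 10,"dx": 0.6,"dy": 0.27,"dz": 14.9,"spin": -4.3},{"grip": 10,"dx": 0.6,"dy": 0.27,"dz": 14.4,"spin": -4.3},{"grip": 10,"dx": 0.6,"dy": 0.27,"dz": 13.9,"spin": -4.3},{"grip": 10,"dx": 0.6,"dy": 0.27,"dz": 13.9,"spin": -4.3}]}}

```text
clock: 16.85
tcp_pos: [0.4677, 0.2849, 0.0643]
orientation: [0.0, 0.709, -0.705, -0.0]
ft_force: [-0.1, -0.2, -3.1]
grip_width: 0.0172
grip_force: 59.0
```

```bash
python3 -c "
from h import *
go((.4686,.285,.056,271.3)); print(pose()[2]['torque'],pose()[2]['grip_force'])
cap('wrist','w3'); cap('scene','s3',(260,190,400,310),5)"
```

```text
t 16.9 tcp [0.4677 0.2849 0.0643] yaw -89.6 tilt 0.0 w 0.0172 F [-0.1 -0.2 -3.1] q6 -1.15
dx -0.01 dy -0.09 dz 0.83 spin -0.9
[ 0.30951641 -0.02342302 -0.01359525] 59.03726577758789
```

View pics/s3.png

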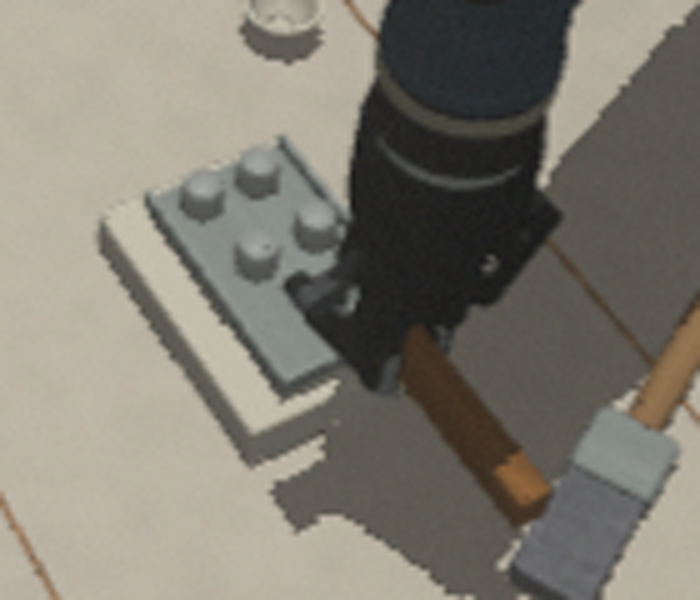

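{"method": "send_rows", "body": {"plan": [{"grip": 10,"dx": 0,"dy": 0,"dz": -0.3,"spin": 0},{"grip": 10,"dx": 0,"dy": 0,"dz": -0.9,"spin": 0},{"grip": 10,"dx": 0,"dy": 0,"dz": -1.7,"spin": 0},{"grip": 10,"dx": 0,"dy": 0,"dz": -2.7,"spin": 0},{"grip": 10,"dx": 0,"dy": 0,"dz": -3.7,"spin": 0},{"grip": 10,"dx": 0,"dy": 0,"dz": -4.7,"spin": 0},{"grip": 10,"dx": 0,"dy": 0,"dz": -5.7,"spin": 0},{"grip": 10,"dx": 0,"dy": 0,"dz": -6.5,"spin": 0},{"grip": 10,"dx": 0,"dy": 0,"dz": -7.1,"spin": 0},{"grip": 10,"dx": 0,"dy": 0,"dz": -7.5,"spin": 0},{"grip": 10,"dx": 0,"dy": 0,"dz": -7.5,"spin": 0},{"grip": 10,"dx": 0,"dy": 0,"dz": -7.5,"spin": 0}]}}

```text
clock: 18.15
tcp_pos: [0.4678, 0.2847, 0.139]
orientation: [0.0, 0.709, -0.705, -0.0]
ft_force: [-0.1, 0.4, -5.2]
grip_width: 0.0172
grip_force: 59.1
```

```bash
python3 -c "
from h import *
go((.515,-.054,.14,272)); print(pose()[2]['torque'],pose()[2]['grip_force'])
cap('wrist','w4',(150,0,400,220),3)"
```

```text
t 18.1 tcp [0.4678 0.2847 0.139 ] yaw -89.6 tilt 0.0 w 0.0172 F [-0.1  0.4 -5.2] q6 -1.15
dx 33.91 dy -4.49 dz -0.10 spin -1.6
[ 0.39267215 -0.01751457  0.02536661] 59.06214237213135
```

View pics/w4.png

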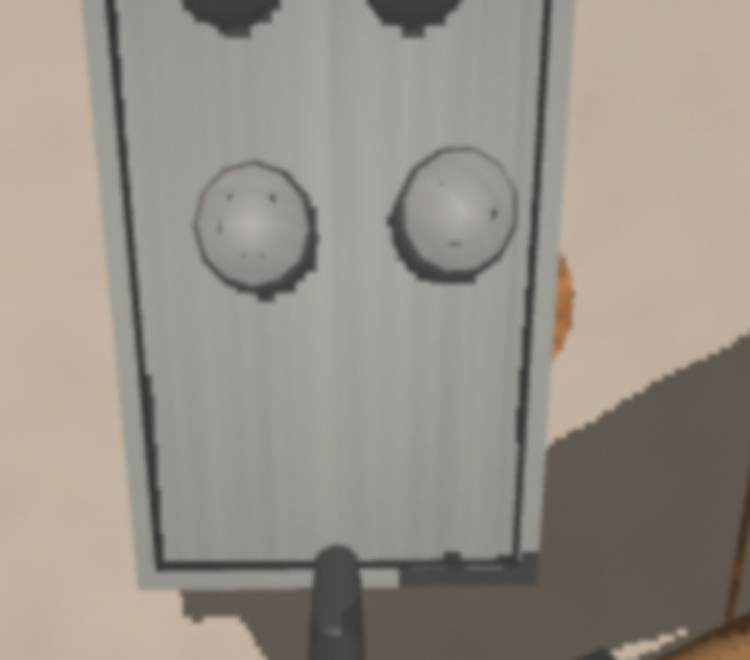

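```bash
python3 -c "
from h import *
d=np.load('pics/w4.npz');K=d['mtx'];T=d['T'];f=K[0,0];print(f,T.round(3))
S=lambda p:np.array(p,float)/3+[149.7,-.3]
P=[]
for l,r in [((139,588),(537,585)),((111,294),(557,294)),((83,0),(576,0))]:
    l,r=S(l),S(r);Z=f*.084/(r[0]-l[0]);
    m=(l+r)/2; c=np.linalg.inv(K)@[*m,1]*Z; P.append(T[:3,:3]@c+T[:3,3])
P=np.array(P);print(P);D=P[-1]-P[0];print(np.degrees(np.arctan2(D[2],np.hypot(D[0],D[1]))))"
```

```text
265.49953551900825 [[-1.    -0.006 -0.003  0.468]
 [-0.006  0.949  0.316  0.203]
 [ 0.001  0.316 -0.949  0.28 ]
 [ 0.     0.     0.     1.   ]]
[[0.46709229 0.25633224 0.12104929]
 [0.46821589 0.19829331 0.12078421]
 [0.46921071 0.15118757 0.1201657 ]]
-0.4813792614181532
```

{"method": "send_rows", "body": {"plan": [{"grip": 10,"dx": 0.3,"dy": -0.04,"dz": 0,"spin": 0},{"grip": 10,"dx": 0.9,"dy": -0.12,"dz": 0,"spin": 0},{"grip": 10,"dx": 1.8,"dy": -0.24,"dz": 0,"spin": 0},{"grip": 10,"dx": 3.0,"dy": -0.4,"dz": 0,"spin": -0.1},{"grip": 10,"dx": 4.5,"dy": -0.6,"dz": 0,"spin": -0.2},{"grip": 10,"dx": 6.3,"dy": -0.84,"dz": 0,"spin": -0.3},{"grip": 10,"dx": 8.3,"dy": -1.1,"dz": 0,"spin": -0.4},{"grip": 10,"dx": 10.3,"dy": -1.37,"dz": 0,"spin": -0.5},{"grip": 10,"dx": 12.3,"dy": -1.63,"dz": 0,"spin": -0.6},{"grip": 10,"dx": 14.3,"dy": -1.9,"dz": 0,"spin": -0.7},{"grip": 10,"dx": 16.3,"dy": -2.16,"dz": 0,"spin": -0.8},{"grip": 10,"dx": 18.3,"dy": -2.43,"dz": 0,"spin": -0.9}]}}

```text
clock: 19.4
tcp_pos: [0.4933, 0.0999, 0.1394]
orientation: [0.0, 0.715, -0.699, 0.0]
ft_force: [-0.1, -0.0, -3.8]
grip_width: 0.0173
grip_force: 59.0
```

{"method": "send_rows", "body": {"plan": [{"grip": 10,"dx": 2,"dy": -0.27,"dz": 0,"spin": 0},{"grip": 10,"dx": 4,"dy": -0.53,"dz": 0,"spin": 0},{"grip": 10,"dx": 6,"dy": -0.8,"dz": 0,"spin": 0},{"grip": 10,"dx": 8,"dy": -1.06,"dz": 0,"spin": 0},{"grip": 10,"dx": 9.9,"dy": -1.31,"dz": 0,"spin": 0},{"grip": 10,"dx": 11.6,"dy": -1.54,"dz": 0,"spin": 0},{"grip": 10,"dx": 13,"dy": -1.72,"dz": 0,"spin": 0},{"grip": 10,"dx": 14.1,"dy": -1.87,"dz": 0,"spin": 0},{"grip": 10,"dx": 14.9,"dy": -1.98,"dz": 0,"spin": 0},{"grip": 10,"dx": 15.4,"dy": -2.04,"dz": 0,"spin": 0},{"grip": 10,"dx": 15.6,"dy": -2.07,"dz": 0,"spin": 0},{"grip": 10,"dx": 15.6,"dy": -2.07,"dz": 0,"spin": 0}]}}

```text
clock: 20.6
tcp_pos: [0.5177, -0.0533, 0.1393]
orientation: [-0.0, 0.715, -0.699, -0.0]
ft_force: [0.2, -0.6, -5.1]
grip_width: 0.0174
grip_force: 59.1
```

```bash
python3 -c "
from h import *
go((.515,-.054,.14,272))
cap('top','t4',(250,140,400,250),5.3)"
```

```text
t 20.6 tcp [ 0.5177 -0.0533  0.1393] yaw -88.7 tilt 0.0 w 0.0174 F [ 0.2 -0.6 -5.1] q6 -1.83
dx 0.06 dy 0.27 dz -0.07 spin -0.7
```

View pics/t4.png

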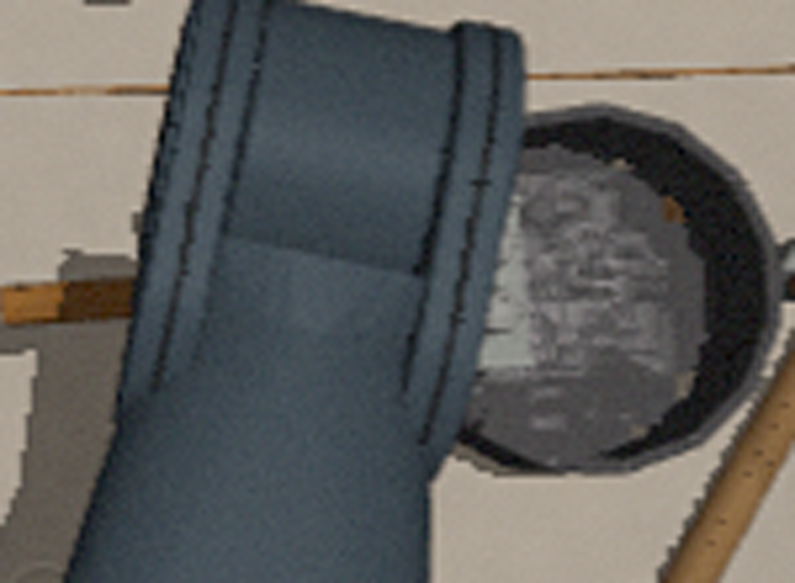

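{"method": "send_rows", "body": {"plan": [{"grip": 10,"dx": 0,"dy": 0.2,"dz": 0.3,"spin": 0},{"grip": 10,"dx": 0,"dy": 0.2,"dz": 0.8,"spin": 0},{"grip": 10,"dx": 0,"dy": 0.2,"dz": 1.4,"spin": 0},{"grip": 10,"dx": 0,"dy": 0.2,"dz": 1.9,"spin": 0},{"grip": 10,"dx": 0,"dy": 0.2,"dz": 2.3,"spin": 0},{"grip": 10,"dx": 0,"dy": 0.2,"dz": 2.5,"spin": 0},{"grip": 10,"dx": 0,"dy": 0.2,"dz": 2.7,"spin": 0},{"grip": 10,"dx": 0,"dy": 0.2,"dz": 2.8,"spin": 0},{"grip": 10,"dx": 0,"dy": 0.2,"dz": 2.9,"spin": 0},{"grip": 10,"dx": 0,"dy": 0.2,"dz": 2.9,"spin": 0},{"grip": 10,"dx": 0,"dy": 0.2,"dz": 2.9,"spin": 0}]}}

```text
clock: 21.75
tcp_pos: [0.5163, -0.0538, 0.1112]
orientation: [-0.0, 0.715, -0.699, 0.001]
ft_force: [-1.3, 0.3, 0.8]
grip_width: 0.0174
grip_force: 59.5
```

```bash
python3 -c "
from h import *
go((.515,-.054,.11,272));print(pose()[2]['torque'])"
```

```text
t 21.8 tcp [ 0.5163 -0.0538  0.1112] yaw -88.7 tilt 0.1 w 0.0174 F [-1.3  0.3  0.8] q6 -1.83
dx 0.02 dy 0.13 dz 0.12 spin -0.7
[-0.05227804  0.00829665 -0.08278784]
```

{"method": "send_rows", "body": {"plan": [{"grip": 10,"dx": 0,"dy": 0,"dz": 0.15,"spin": 0},{"grip": 10,"dx": 0,"dy": 0,"dz": 0.15,"spin": 0},{"grip": 10,"dx": 0,"dy": 0,"dz": 0.15,"spin": 0},{"grip": 10,"dx": 0,"dy": 0,"dz": 0.15,"spin": 0},{"grip": 10,"dx": 0,"dy": 0,"dz": -0.3,"spin": 0},{"grip": 10,"dx": 0.3,"dy": 0,"dz": -0.6,"spin": 0},{"grip": 10,"dx": 0.9,"dy": 0,"dz": -0.6,"spin": 0},{"grip": 10,"dx": 1.8,"dy": 0,"dz": -0.6,"spin": 0},{"grip": 10,"dx": 2.8,"dy": 0,"dz": -0.6,"spin": 0},{"grip": 10,"dx": 3.8,"dy": 0,"dz": -0.6,"spin": 0},{"grip": 10,"dx": 4.5,"dy": 0,"dz": -0.6,"spin": 0},{"grip": 10,"dx": 5.0,"dy": 0,"dz": -0.6,"spin": 0}]}}

```text
clock: 22.95
tcp_pos: [0.5167, -0.1046, 0.1162]
orientation: [0.0, 0.715, -0.7, -0.0]
ft_force: [-0.7, -0.6, -3.7]
grip_width: 0.0174
grip_force: 58.7
```

{"method": "send_rows", "body": {"plan": [{"grip": 10,"dx": 0.2,"dy": 0,"dz": 0,"spin": 0},{"grip": 10,"dx": 0.2,"dy": 0,"dz": 0,"spin": 0},{"grip": 10,"dx": 0.2,"dy": 0,"dz": 0,"spin": 0},{"grip": 10,"dx": -4.8,"dy": 0,"dz": 0,"spin": 0},{"grip": 10,"dx": -4.8,"dy": 0,"dz": 0,"spin": 0},{"grip": 10,"dx": -4.8,"dy": 0,"dz": 0,"spin": 0},{"grip": 10,"dx": -4.8,"dy": 0,"dz": 0,"spin": 0}]}}

```text
clock: 23.65
tcp_pos: [0.516, -0.0556, 0.1166]
orientation: [0.0, 0.715, -0.699, 0.0]
ft_force: [-0.7, -0.2, -2.5]
grip_width: 0.0174
grip_force: 59.2
```

```bash
python3 -c "
from h import *
go((.515,-.054,.11,272));print(pose()[2]['torque'])
cap('wrist','w5',(100,0,450,250),2)"
```

```text
t 23.6 tcp [ 0.516  -0.0556  0.1166] yaw -88.7 tilt 0.1 w 0.0174 F [-0.7 -0.2 -2.5] q6 -1.83
dx -0.16 dy 0.10 dz 0.66 spin -0.7
[ 0.21484238 -0.00649833  0.01774833]
```

View pics/w5.png

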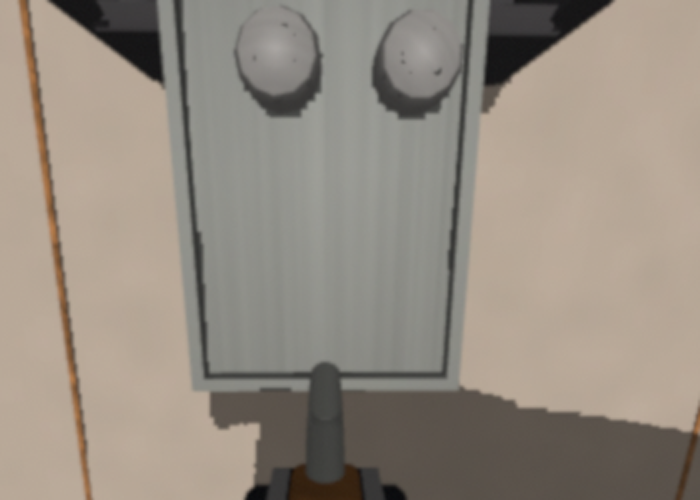

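{"method": "send_rows", "body": {"plan": [{"grip": 10,"dx": 0.3,"dy": 0,"dz": 0,"spin": 0},{"grip": 10,"dx": 0.9,"dy": 0,"dz": 0,"spin": 0},{"grip": 10,"dx": 1.8,"dy": 0,"dz": 0,"spin": 0},{"grip": 10,"dx": 2.9,"dy": 0,"dz": 0,"spin": 0},{"grip": 10,"dx": 4.0,"dy": 0,"dz": 0,"spin": 0},{"grip": 10,"dx": 5.0,"dy": 0,"dz": 0,"spin": 0},{"grip": 10,"dx": 5.8,"dy": 0,"dz": 0,"spin": 0},{"grip": 10,"dx": 6.3,"dy": 0,"dz": 0,"spin": 0},{"grip": 10,"dx": 6.5,"dy": 0,"dz": 0,"spin": 0},{"grip": 10,"dx": 6.5,"dy": 0,"dz": 0,"spin": 0},{"grip": 10,"dx": 1.5,"dy": 0,"dz": 0,"spin": 0},{"grip": 10,"dx": 1.5,"dy": 0,"dz": 0,"spin": 0}]}}

```text
clock: 24.9
tcp_pos: [0.5154, -0.0655, 0.1162]
orientation: [-0.001, 0.717, -0.697, -0.002]
ft_force: [0.1, 0.2, -3.0]
grip_width: 0.0174
grip_force: 59.1
```

{"method": "send_rows", "body": {"plan": [{"grip": 10,"dx": 0,"dy": 0,"dz": 0,"spin": 0},{"grip": 10,"dx": 0.3,"dy": 0,"dz": 0,"spin": 0},{"grip": 10,"dx": 0.9,"dy": 0,"dz": 0,"spin": 0},{"grip": 10,"dx": 1.8,"dy": 0,"dz": 0,"spin": 0},{"grip": 10,"dx": 2.9,"dy": 0,"dz": 0,"spin": 0},{"grip": 10,"dx": 3.9,"dy": 0,"dz": 0,"spin": 0},{"grip": 10,"dx": 4.6,"dy": 0,"dz": 0,"spin": 0},{"grip": 10,"dx": 5.0,"dy": 0,"dz": 0,"spin": 0},{"grip": 10,"dx": 5.0,"dy": 0,"dz": 0,"spin": 0},{"grip": 10,"dx": 0,"dy": 0,"dz": 0,"spin": 0},{"grip": 10,"dx": 0,"dy": 0,"dz": 0,"spin": 0},{"grip": 10,"dx": 0,"dy": 0,"dz": 0,"spin": 0}]}}

```text
clock: 26.1
tcp_pos: [0.5162, -0.0694, 0.1166]
orientation: [0.0, 0.716, -0.698, 0.0]
ft_force: [0.2, -0.1, -2.5]
grip_width: 0.0172
grip_force: 59.3
```

```bash
python3 -c "
from h import *
go((.515,-.054,.11,272));print(pose()[2]['torque'])
cap('wrist','w6');cap('scene','s6')
a=np.load('pics/w6.npz')['im'][:250,100:450];b=np.load('pics/s6.npz')['im'][90:270,170:420]
cv2.imwrite('pics/c6.png',np.hstack([cv2.resize(a,(392,280)),cv2.resize(b,(389,280))])[:,:,::-1])"
```

```text
t 26.1 tcp [ 0.5162 -0.0694  0.1166] yaw -88.6 tilt 0.0 w 0.0172 F [ 0.2 -0.1 -2.5] q6 -1.86
dx -1.54 dy 0.08 dz 0.66 spin -0.6
[ 0.13839693 -0.06217668 -0.03474386]
```

View pics/c6.png

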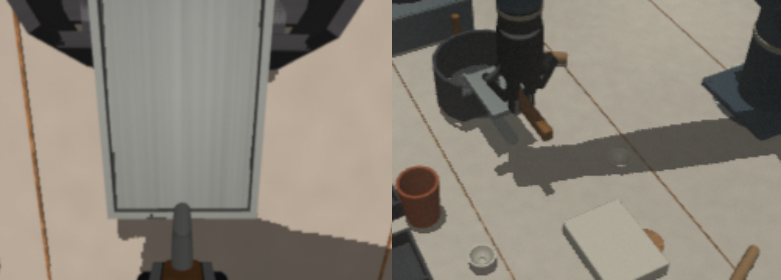

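{"method": "send_rows", "body": {"plan": [{"grip": 10,"dx": -1.2,"dy": 0,"dz": 0,"spin": 0},{"grip": 10,"dx": -2.2,"dy": 0,"dz": 0,"spin": 0},{"grip": 10,"dx": -2.2,"dy": 0,"dz": 0.4,"spin": 0},{"grip": 10,"dx": -2.2,"dy": 0,"dz": 0.7,"spin": 0},{"grip": 10,"dx": -2.2,"dy": 0,"dz": 0.8,"spin": 0},{"grip": 10,"dx": -2.2,"dy": 0,"dz": 0.9,"spin": 0},{"grip": 10,"dx": -2.2,"dy": 0,"dz": 0.9,"spin": 0},{"grip": 10,"dx": -2.2,"dy": 0,"dz": 0.9,"spin": 0},{"grip": 10,"dx": -2.2,"dy": 0,"dz": 0.9,"spin": 0}]}}

```text
clock: 27.1
tcp_pos: [0.5163, -0.0488, 0.1081]
orientation: [-0.001, 0.715, -0.699, 0.001]
ft_force: [0.9, 3.0, 4.2]
grip_width: 0.0174
grip_force: 60.3
```

```bash
python3 -c "
from h import *
go((.4678,.2847,.139,-89.6));print(pose()[2]['torque'])
cap('top','t7',(230,140,400,260),4.7)"
```

```text
t 27.1 tcp [ 0.5163 -0.0488  0.1081] yaw -88.7 tilt 0.1 w 0.0174 F [0.9 3.  4.2] q6 -1.82
dx -33.45 dy 4.10 dz -3.12 spin 0.9
[-0.216641   -0.15578478  0.10462857]
```

View pics/t7.png

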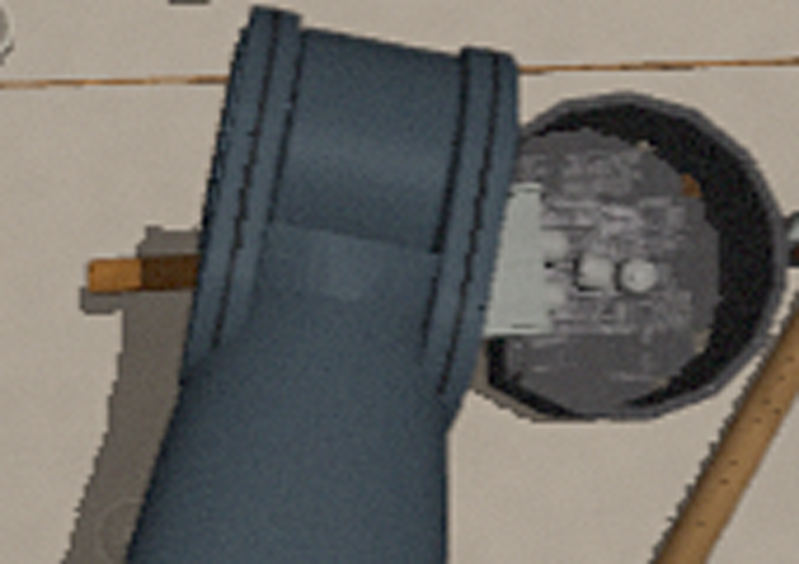

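{"method": "send_rows", "body": {"plan": [{"grip": 10,"dx": 0,"dy": 0,"dz": -1,"spin": 0},{"grip": 10,"dx": 0,"dy": 0,"dz": -3.1,"spin": 0},{"grip": 10,"dx": -2,"dy": 0.2,"dz": -3.1,"spin": 0},{"grip": 10,"dx": -5,"dy": 0.6,"dz": -3.1,"spin": 0.9},{"grip": 10,"dx": -9,"dy": 1.1,"dz": -3.1,"spin": 0.9},{"grip": 10,"dx": -13,"dy": 1.6,"dz": -3.1,"spin": 0.9},{"grip": 10,"dx": -17,"dy": 2.1,"dz": -3.1,"spin": 0.9},{"grip": 10,"dx": -21,"dy": 2.6,"dz": -3.1,"spin": 0.9},{"grip": 10,"dx": -25,"dy": 3.1,"dz": -3.1,"spin": 0.9},{"grip": 10,"dx": -29,"dy": 3.6,"dz": -3.1,"spin": 0.9},{"grip": 10,"dx": -32,"dy": 3.9,"dz": -3.1,"spin": 0.9},{"grip": 10,"dx": -33.5,"dy": 4.1,"dz": -3.1,"spin": 0.9}]}}

```text
clock: 28.35
tcp_pos: [0.4653, 0.2872, 0.1367]
orientation: [0.002, 0.71, -0.704, -0.001]
ft_force: [0.2, -0.8, -2.7]
grip_width: 0.0172
grip_force: 59.4
```

```bash
python3 -c "
from h import *
cap('top','t8');cap('wrist','w8')
a=np.load('pics/t8.npz')['im'][150:240,320:420];b=np.load('pics/w8.npz')['im'][:250,100:450]
cv2.imwrite('pics/c8.png',np.hstack([cv2.resize(a,(400,360),interpolation=2),cv2.resize(b,(400,360))])[:,:,::-1])
go((.4696,.2845,.06,-89.6));print(pose()[2]['torque'])"
```

```text
t 28.4 tcp [0.4658 0.2865 0.137 ] yaw -89.5 tilt 0.2 w 0.0172 F [ 0.7 -0.7 -1.4] q6 -1.15
dx 0.19 dy -0.40 dz 7.70 spin 0.1
[ 0.13674935 -0.06923308  0.04749415]
```

View pics/c8.png

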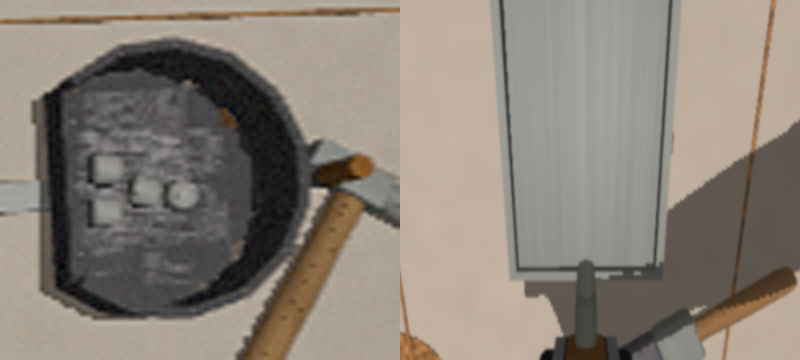

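{"method": "send_rows", "body": {"plan": [{"grip": 10,"dx": 0.2,"dy": -0.6,"dz": 0,"spin": 0},{"grip": 10,"dx": 0.2,"dy": -0.6,"dz": 2,"spin": 0},{"grip": 10,"dx": 0.2,"dy": -0.6,"dz": 4,"spin": 0},{"grip": 10,"dx": 0.2,"dy": -0.6,"dz": 5.8,"spin": 0},{"grip": 10,"dx": 0.2,"dy": -0.6,"dz": 6.8,"spin": 0},{"grip": 10,"dx": 0.2,"dy": -0.6,"dz": 7.4,"spin": 0},{"grip": 10,"dx": 0.2,"dy": -0.6,"dz": 7.7,"spin": 0},{"grip": 10,"dx": 0.2,"dy": -0.6,"dz": 7.9,"spin": 0},{"grip": 10,"dx": 0.2,"dy": -0.6,"dz": 7.9,"spin": 0}]}}

```text
clock: 29.35
tcp_pos: [0.4736, 0.2835, 0.0599]
orientation: [-0.001, 0.709, -0.705, 0.0]
ft_force: [0.2, -0.2, -1.9]
grip_width: 0.0175
grip_force: 59.3
```

```bash
python3 -c "
from h import *
go((.472,.2845,.056,-89.6));print(pose()[2]['torque'])"
```

```text
t 29.4 tcp [0.4736 0.2835 0.0599] yaw -89.6 tilt 0.1 w 0.0175 F [ 0.2 -0.2 -1.9] q6 -1.16
dx -0.10 dy 0.16 dz 0.39 spin -0.0
[ 0.17224462 -0.00587821 -0.07028743]
```

Still hanging free; lower the rest until contact, release, and rise.

{"method": "send_rows", "body": {"plan": [{"grip": 10,"dx": 0,"dy": 0,"dz": 0.15,"spin": 0},{"grip": 10,"dx": 0,"dy": 0,"dz": 0.3,"spin": 0},{"grip": 10,"dx": 0,"dy": 0,"dz": 0.4,"spin": 0},{"grip": 10,"dx": 0,"dy": 0,"dz": 0.4,"spin": 0},{"grip": 40,"dx": 0,"dy": 0,"dz": 0.4,"spin": 0},{"grip": 60,"dx": 0,"dy": 0,"dz": 0.4,"spin": 0},{"grip": 60,"dx": 0,"dy": 0,"dz": 0.4,"spin": 0},{"grip": 60,"dx": 0,"dy": 0,"dz": -2,"spin": 0},{"grip": 60,"dx": 0,"dy": 0,"dz": -6,"spin": 0},{"grip": 60,"dx": 0,"dy": 0,"dz": -11,"spin": 0},{"grip": 60,"dx": 0,"dy": 0,"dz": -15,"spin": 0},{"grip": 60,"dx": 0,"dy": 0,"dz": -15,"spin": 0}]}}

```text
clock: 30.55
tcp_pos: [0.4766, 0.2849, 0.2172]
orientation: [-0.006, 0.709, -0.705, 0.003]
ft_force: [0.8, 0.3, 0.2]
grip_width: 0.0511
grip_force: 0.0
```

```bash
python3 -c "
from h import *
go((.472,.2845,.056,-89.6));cap('wrist','w9',s=1.2);"
```

```text
t 30.6 tcp [0.4766 0.2849 0.2172] yaw -89.6 tilt 0.8 w 0.0511 F [0.8 0.3 0.2] q6 -1.16
dx 0.13 dy 0.67 dz 16.11 spin -0.0
```

View pics/w9.png

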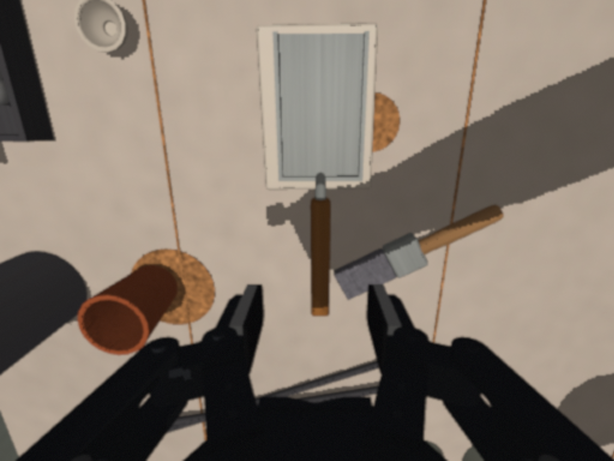

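```bash
python3 -c "
from h import *
print(job.hand_in())"
```

```text
the job is handed in; nothing more can be done
None
```

The job is handed in at about 31 s. All four slugs are in the pot, its lip measured about 2.4° off the pointer (limit 7°), and the shovel is back on the middle of its brick. The tool could not tilt, so I slid the slugs off with quick backward strokes just clear of the lip, pressing the edge on the lip before and after, not throughout. The judge returned no verdict.

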